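# Enrol a keypad on an alarm panel

## Robot

A 7-joint arm with a two-finger parallel gripper is mounted at the origin on the work surface. World frame = base frame: x ahead of the robot, y to its left, z up, the work surface at z = 0. Lengths are in m, angles in rad, forces in N, time in s.
With the tool pointing down it reaches from about 0.4 to 0.85 m from the base axis. Payload 4.5 kg.
Tool frame: the origin (TCP) lies midway between the tips of the shut fingers; the grasp point (between the pads) lies 19 mm behind it (r.hold_point_z is the distance from the TCP to the grasp point, in m); z points along the fingers, y is the direction in which the jaws open and shut (so a half turn about z gives the same grasp; the last joint's range is limited). The gripper opens to 88 mm and grips with 3 to 60 N. Pads are 18 mm wide; open, the fingers measure 123 mm over their backs; the gripper's body (75 mm by 187 mm) begins 45 mm behind the grasp point.
Start: joints at [1.151, 0.689, -0.195, 1.565, 0.157, 0.902, -0.215], TCP at [0.274, -0.562, 0.239] pointing down, gripper open.
Joint ranges: [-3.01, 3.01], [-0.46, 2.08], [-1.47, 1.51], [0.13, 2.56], [-1, 4.14], [0.04, 2.09], [-2.66, 2.66]. Speed limits (rad/s): [2.57, 2.57, 3.14, 3.14, 3.14, 3.14, 3.14].

## Interface

Orientations are given as a unit quaternion [x, y, z, w].
In Python, from plant import r gives the robot as it stands. The module is installed in compiled form; this text tells all that it offers.
- The arm moves only by the tool move_arm, never from a script. Its arguments are lists of equal length, an entry for each row: "turn": the turn, a rotation vector about the tool's x, y, z in units of 2 pi rad (1.0 is 2 pi rad), a list of three; "dp": the shift along the tool's x, y, z in units of 2.5 cm (1.0 is 2.5 cm), a list of three; "jaw": the closure, from -1 (fully open) to 1 (shut), so that 0 is half open. In form: {"turn": [[wx, wy, wz], ...], "dp": [[x, y, z], ...], "jaw": [jaw, ...]}. A call has 1 to 10 rows; each row shifts and turns the commanded pose from where the row before left it, along the tool's axes as they then stand; what a row does not reach is not made up. A row lasts 1/12 s, in which the tool goes at most 41.7 mm and 7.16 degrees, less where a joint would pass 70% of its speed; a pose out of reach is approached as far as the arm can. A call with a number of a shift or a turn outside -1 to 1 is refused whole. A call with a gripper value outside its range is refused whole. The fingers move at their own pace and stop on an object; "newtons" is the grip in N (left out, the last holds). Time passes only in rows, so rows that do not move let the fingers close. It gives the time, the measured TCP pose, the force and the opening at its end, in the units of the state.
- r.get_state(): the state, without advancing time (a new reading comes with each control period).
- r.snapshot(name): name is "side" or "top" or "wrist"; returns a dict with "frame" (400x640x3 uint8, blue, green, red), "mtx" (3x3 intrinsics, pixels), "origin" and "orientation" of the camera in the world; the wrist camera has in their place "tool_from_camera" (4x4, takes a point from camera to tool coordinates, whose origin is the TCP and whose axes are the flange's). Camera axes: x right, y up, looking along -z (the intrinsics and any distortion apply to the point x, -y, -z); pixel columns grow to the right and rows downward; lengths in m; the calibration is good to about 2 mm. The wrist camera is an equidistant fisheye: a pixel r from the principal point sees the ray r / f radians off the axis. A picture is of the moment at which its call begins: read the wrist's pose just before it. There is no depth.
- r.finish_job(): hands the job in, once; it reports no verdict.
The state is a dict: "clock": time; "q": joint angles; "qd": joint speeds; "joint_torque": joint torques, N m; "tool_pos": TCP position; "eef_rot": TCP orientation; "contact_force": force on the tool from outside, world axes, zero at the start; "moment": the same for the moment, N m; "opening": opening from 0.0 (shut) to 1.0 (fully open).
Only numpy, scipy, OpenCV 4.12 (cv2) and the standard library are available. Lean on these libraries where they do the work, as an engineer would, in place of code of your own. Each camera call takes 0.05 s, during which the arm holds its last target.

## Task

Bring the alarm panel into service by pressing with the closed fingertips, in this order: tip the big rocker switch on the supply box over by pushing down its raised half, press the square latching switch on the circuit board in the open enclosure all the way down, then press the wide bar key of the keypad fully down and let it come back up. Press no other key, and leave all the loose things on the bench, on the supply box and in the enclosure where they are: nothing is to be picked up.

Things in the scene. Friction and masses are not known exactly. Their poses are not given: they have to be found in the camera images.
- supply: Supply box: plain grey box 100 (x) x 160 (y) x 50 high mm, fixed to the table; origin at the centre of its underside, z up. On its top, at the centre, a black frame 77 x 44 mm (54 mm above the table) holds a white paddle rocker, its two halves meeting in a shallow V; the box has slots on its -y end and a small loose white block on its +y end.
- rocker (a joint): Rocker angle in rad: 0 (start, off) = the half towards the supply's +x is raised, the other half lies flat; 0.40 (on) = the +x half lies flat and the other is raised. It turns about the supply's y axis, 52 mm above the table, needs about 3 N pushed straight down 22 mm from the axis, and stays where it is left (friction, no spring). Each half is 34 mm long and 36 mm wide.
- rocker_press (a point): Point on the upper surface of the rocker's +x half, mid-width, 23 mm from the hinge axis; it moves with the rocker (about 67 mm above the table at off, 59 mm at on). The outer edge of the raised half stands 72 mm above the table at off.
- panel: Alarm panel: open-topped white enclosure 240 (x) x 280 (y) x 60 high mm, walls 5 mm, fixed to the table; origin at the centre of its underside. Inside are a green circuit board (top 14 mm above the table; parts on it up to 40 mm), a loose blue relay 22 x 30 x 22 mm and a loose dark battery 80 x 26 x 45 mm.
- latch (a joint): Travel of the latching switch in m: 0 = up (start), 0.006 = fully down. It takes about 3 N to push down and stays where it is left (friction, no spring).
- latch_top (a point): Centre of the top face of the latching switch's white square cap (20 x 20 mm), on the circuit board at (0, -35) mm in the panel's frame, in a black square housing 30 x 30 mm (top 34 mm above the table). The cap's top is 46 mm above the table when up, 40 mm when down. The nearest edge of the loose relay is about 43 mm from the cap's centre towards the panel's +y.
- keypad: Keypad: white console 160 (x) x 150 (y) x 28 high mm, fixed to the table; origin at the centre of its underside. A greenish display on the +x half; four grey keys on the -x half, tops 9 mm above the face: one wide bar key at the -x edge and, 46 mm farther in +x, a row of three small keys (round, square, round).
- key_bar (a joint): Travel of the wide bar key in m: 0 = up, 0.005 = fully down. Spring: 1.2 N to start, 4.2 N fully down; it springs back when released.
- key_bar_top (a point): Centre of the top of the wide bar key, 20 (x) x 64 (y) mm, at (-54, 0) mm in the keypad's frame, 37 mm above the table when up.
- relay: Bystander: loose blue relay 22 x 30 x 22 mm lying on the circuit board. Origin: centre of its underside.
- battery: Bystander: loose dark battery block 80 x 26 x 45 mm standing in the enclosure along its +y wall. Origin: centre of its underside.
- contact: Bystander: loose white magnet block 60 x 14 x 14 mm lying on the supply box, 58 mm to the +y side of the rocker. Origin: centre of its underside.
- detector: Bystander: loose white detector 45 x 65 mm, 34 mm high, on the table beyond the task's things. Origin: centre of its underside.
- cup: Bystander: loose steel cup, 64 mm across, 55 mm high. Origin: centre of its underside.
- tamper: Bystander: loose grey round cone-topped sounder, 44 mm across, 30 mm high. Origin: centre of its underside.
- key_left (a joint): Travel in m of the small round key left (+y) of the keypad's row of three (each 18 to 20 mm across, at x = -8 mm and y = 46, 0 or -46 mm in the keypad's frame): 0 = up, 0.005 = fully down. Leave it alone.
- key_mid (a joint): Travel in m of the small square key in the middle of the keypad's row of three (each 18 to 20 mm across, at x = -8 mm and y = 46, 0 or -46 mm in the keypad's frame): 0 = up, 0.005 = fully down. Leave it alone.
- key_right (a joint): Travel in m of the small round key right (-y) of the keypad's row of three (each 18 to 20 mm across, at x = -8 mm and y = 46, 0 or -46 mm in the keypad's frame): 0 = up, 0.005 = fully down. Leave it alone.

How it is judged:
On the way, in this order (a step that is already met when the one before it is completed fails the run):
1. the fingers tip the supply's rocker over to on (value of joint rocker above 0.3 rad and contact force between the fingers and supply above 0.3 N), for 0.05 s.
2. the fingers press the latching switch on the circuit board down (value of joint latch above 0.0045 m and contact force between the fingers and panel above 0.3 N), for 0.05 s.
3. the fingers press the keypad's wide bar key down (value of joint key_bar above 0.0038 m and contact force between the fingers and keypad above 0.3 N), for 0.05 s.
At the end, for the whole second after the job is handed in: Rocker tipped over to on (over 0.28 of 0.40 rad), latching switch down (over 4.2 of 6 mm), bar key and all other keys back up (under 1 mm), every loose thing within 20 mm of where it started (value of joint rocker above 0.28 rad and value of joint latch above 0.0042 m and value of joint each of key_bar, key_left, key_mid, key_right below 0.001 m and distance of each of relay, battery, contact, detector, cup, tamper from where it was at the start of the episode below 0.02 m); the robot touches nothing.
It fails at once if the latching switch is pressed before the rocker is on (value of joint latch above 0.0025 m and value of joint rocker below 0.26 rad).
It fails at once if the bar key is pressed before the latching switch is down (value of joint key_bar above 0.0025 m and value of joint latch below 0.004 m).
It fails at once if another key of the keypad is pressed (value of joint any of key_left, key_mid, key_right above 0.0025 m).
It fails at once if a loose thing is lifted, carried or knocked away (distance of any of relay, battery, contact, detector, cup, tamper from where it was at the start of the episode above 0.02 m).
It also fails if it takes over 58 s, if anything falls off the work surface, if the arm or the gripper's body presses on something with over 40 N, if the wrist force passes 120 N, or if a joint passes its speed limit or range.

## Working session

There is one attempt and no reset: what is moved stays moved. The work goes in short steps, Python scripts to look and compute and a tool call to move; the robot and the scene stay as the last step left them, time stands still between calls to the robot, and variables do not carry over. Pictures are saved under pics/ and viewed, and the job is handed in when it is done.

Besides the shell and the picture viewer there is one more tool, called after ">>>" as a command line: name --argument value ..., lists and objects as JSON in quotes. move_arm: Moves the arm, as the interface text tells. Shifts and turns lie within -1 to 1; 1 stands for 2.5 cm of shift or 2 pi rad of turn. Its arguments: {"type":"object","properties":{"turn":{"type":"array","items":{"type":"array","items":{"type":"number","minimum":-1,"maximum":1}}},"dp":{"type":"array","items":{"type":"array","items":{"type":"number","minimum":-1,"maximum":1}}},"jaw":{"type":"array","items":{"type":"number"}},"newtons":{"type":"number"}},"required":["turn","dp","jaw"]}

```bash
mkdir -p pics; cat > h.py <<'E'
import numpy as np, cv2
from scipy.spatial.transform import Rotation as R
from plant import r
def save(n):
    s=r.snapshot(n); return s
E
python3 - <<'E'
from h import *
import pickle
s=r.get_state(); print({k:np.round(v,3) for k,v in s.items()})
d={}
for n in ["side","top","wrist"]:
    p=r.snapshot(n); d[n]=p; cv2.imwrite(f"pics/{n}0.png",p["frame"]); print(n,{k:np.round(v,3).tolist() for k,v in p.items() if k!="frame"})
pickle.dump(d,open("d0.pkl","wb"))
E
```

```text
{'clock': np.float64(0.0), 'q': array([ 1.151,  0.69 , -0.195,  1.566,  0.157,  0.903, -0.215]), 'qd': array([ 0.001, -0.   ,  0.001, -0.001,  0.001,  0.001, -0.001]), 'joint_torque': array([ 1.0000e-03, -5.2757e+01, -1.2670e+00, -1.5343e+01, -5.3000e-02,
        7.0000e-03,  0.0000e+00]), 'tool_pos': array([ 0.274, -0.561,  0.238]), 'eef_rot': array([ 0.974,  0.225, -0.   , -0.001]), 'contact_force': array([-0.152, -0.91 ,  0.407]), 'moment': array([ 0.006, -0.058,  0.023]), 'opening': np.float64(0.997)}
side {'mtx': [[408.465, 0.0, 323.145], [0.0, 408.465, 197.312], [0.0, 0.0, 1.0]], 'origin': [0.489, 0.682, 0.763], 'orientation': [-0.032, 0.374, 0.924, -0.069]}
top {'mtx': [[413.612, 0.0, 315.176], [0.0, 413.612, 202.716], [0.0, 0.0, 1.0]], 'origin': [0.373, 0.003, 1.075], 'orientation': [0.078, -0.068, -0.632, 0.768]}
wrist {'mtx': [[309.707, 0.0, 320.197], [0.0, 309.707, 198.313], [0.0, 0.0, 1.0]], 'tool_from_camera': [[0.002, 0.952, 0.307, 0.08], [1.0, -0.002, -0.001, -0.0], [-0.0, 0.307, -0.952, -0.146], [0.0, 0.0, 0.0, 1.0]]}
```

View pics/top0.png

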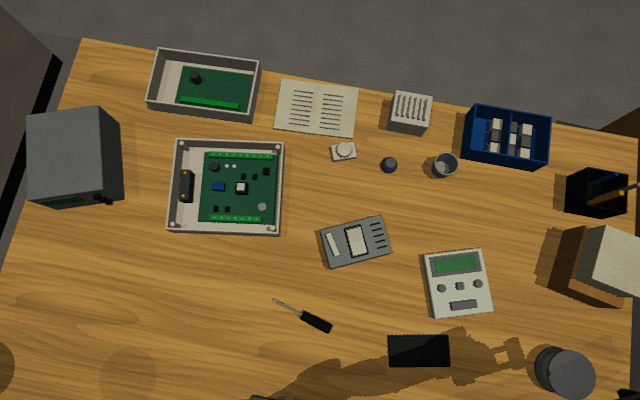

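View pics/side0.png

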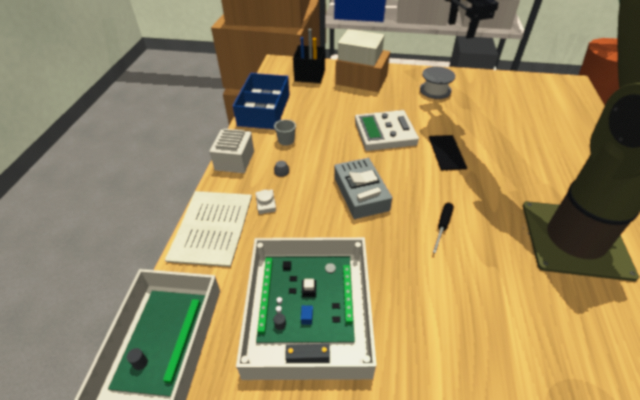

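View pics/wrist0.png

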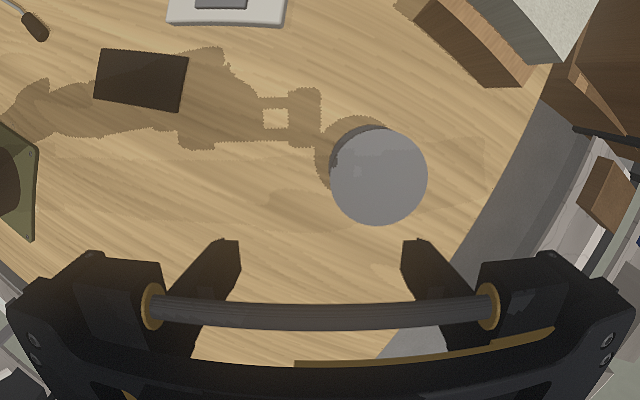

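```bash
cat >> h.py <<'E'
def w2p(p,P):
    Rm=R.from_quat(p["orientation"]).as_matrix(); c=(np.atleast_2d(P)-p["origin"])@Rm
    K=p["mtx"]; return np.stack([K[0,0]*c[:,0]/-c[:,2]+K[0,2], K[1,1]*-c[:,1]/-c[:,2]+K[1,2]],1)
def p2w(p,uv,z):
    K=p["mtx"]; uv=np.atleast_2d(np.array(uv,float))
    d=np.stack([(uv[:,0]-K[0,2])/K[0,0],-(uv[:,1]-K[1,2])/K[1,1],-np.ones(len(uv))],1)
    d=d@R.from_quat(p["orientation"]).as_matrix().T
    o=np.array(p["origin"]); t=(z-o[2])/d[:,2]; return o+t[:,None]*d
E
python3 - <<'E'
from h import *
import pickle
d=pickle.load(open("d0.pkl","rb")); p=d["top"]
for nm,uv,z in [("rocker",(357,241),.056),("latch",(242,187),.046),("bar",(464,305),.037),("cup",(446,165),.05),("disc",(570,372),.05)]:
    print(nm,np.round(p2w(p,uv,z),3))
f=p["frame"]
for n,(x0,y0,x1,y1) in dict(sup=(305,205,405,280),pan=(155,130,295,240),key=(410,235,510,325)).items():
    c=cv2.resize(f[y0:y1,x0:x1],None,fx=5.5,fy=5.5,interpolation=cv2.INTER_CUBIC); 
    print(n,c.shape); cv2.imwrite(f"pics/c_{n}.png",c)
E
```

```text
rocker [[ 0.511 -0.081  0.056]]
latch [[0.592 0.231 0.046]]
bar [[ 0.409 -0.366  0.037]]
cup [[ 0.75  -0.274  0.05 ]]
disc [[ 0.305 -0.624  0.05 ]]
sup (412, 550, 3)
pan (605, 770, 3)
key (495, 550, 3)
```

View pics/c_sup.png

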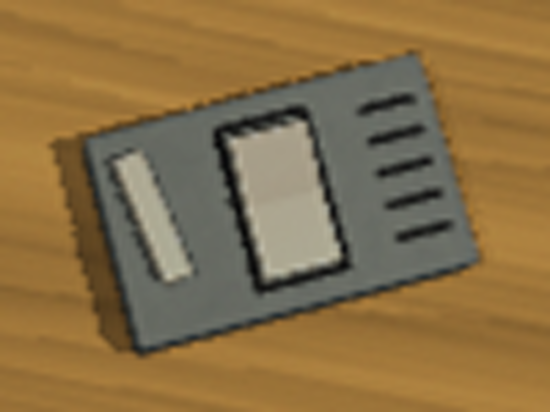

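View pics/c_pan.png

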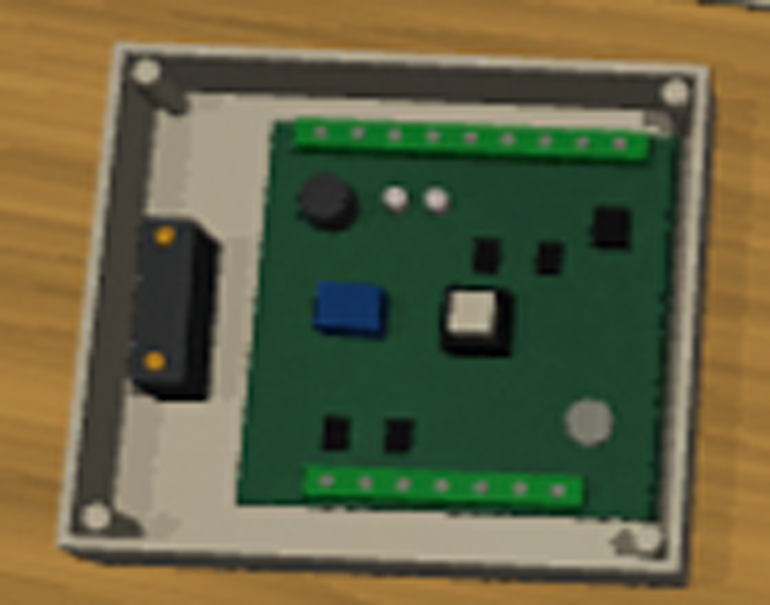

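View pics/c_key.png

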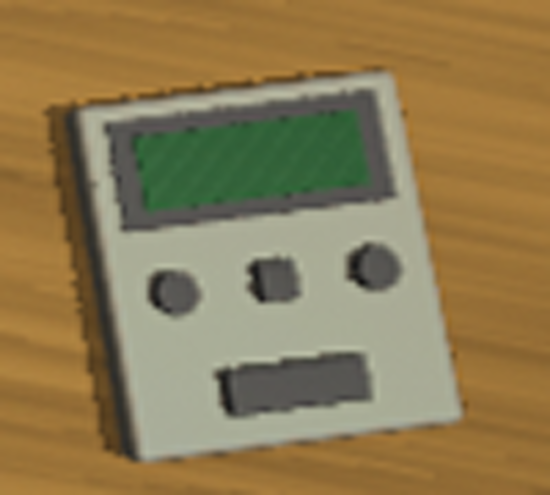

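```bash
cat > fit.py <<'E'
from h import *
import pickle
d=pickle.load(open("d0.pkl","rb")); p=d["top"]
def full(c,o): return (np.array(c,float)+.5)/5.5-.5+np.array(o)
def fit(L,W,name):
    L=np.array(L,float)[:,:2]; W=W[:,:2]; l=L.mean(0); w=W.mean(0)
    a=L-l;b=W-w; th=np.arctan2((a[:,0]*b[:,1]-a[:,1]*b[:,0]).sum(),(a*b).sum())
    Q=np.array([[np.cos(th),-np.sin(th)],[np.sin(th),np.cos(th)]]); t=w-Q@l
    print(name,"t",np.round(t,4),"yaw deg",round(np.degrees(th),2),"resid mm",np.round((L@Q.T+t-W)*1e3,1).tolist()); return Q,t
S=full([(85,138),(418,55),(478,262),(138,352)],(305,205))
Qs,ts=fit([(.05,.08),(.05,-.08),(-.05,-.08),(-.05,.08)],p2w(p,S,.05),"sup")
P=full([(118,45),(708,68),(687,566),(65,540)],(155,130))
Qp,tp=fit([(.12,.14),(.12,-.14),(-.12,-.14),(-.12,.14)],p2w(p,P,.06),"pan")
K=full([(72,115),(392,72),(462,420),(135,460)],(410,235))
Qk,tk=fit([(.08,.075),(.08,-.075),(-.08,-.075),(-.08,.075)],p2w(p,K,.028),"key")
def pt(Q,t,x,y,z): return np.r_[Q@[x,y]+t,z]
rp=pt(Qs,ts,.0225,0,.067); lt=pt(Qp,tp,0,-.035,.046); kb=pt(Qk,tk,-.054,0,.037)
if __name__=="__main__":
    print("press",np.round([rp,lt,kb],4).tolist())
    print("latch direct",p2w(p,full([(471,312)],(155,130)),.046), "bar direct",p2w(p,full([(298,383)],(410,235)),.037))
    fr=full([(216,130),(303,105),(350,268),(262,293)],(305,205)); print("frame ctr",p2w(p,fr,.054).mean(0))
    from fit import *
    f=d["side"]["frame"].copy()
    for q in (rp,lt,kb):
        u=w2p(d["side"],q)[0]; print(u); cv2.drawMarker(f,tuple(np.int32(np.round(u))),(0,0,255),0,7,1)
    for Q,t,hx,hy,z in((Qs,ts,.05,.08,.05),(Qp,tp,.12,.14,.06),(Qk,tk,.08,.075,.028)):
        c=[pt(Q,t,a*hx,b*hy,z) for a,b in((1,1),(1,-1),(-1,-1),(-1,1))]
        cv2.polylines(f,[np.int32(w2p(d["side"],c))],True,(0,0,255),1)
    cv2.imwrite("pics/side_chk.png",cv2.resize(f[90:390,210:430],None,fx=2.6,fy=2)) if 0 else cv2.imwrite("pics/side_chk.png",cv2.resize(f[95:385,225:435],None,fx=2,fy=2,interpolation=cv2.INTER_CUBIC))
E
python3 fit.py
```

```text
sup t [ 0.5108 -0.0779] yaw deg 25.34 resid mm [[-0.0, 1.7], [1.4, -0.4], [-0.8, -1.6], [-0.5, 0.3]]
pan t [0.5892 0.2687] yaw deg 9.07 resid mm [[1.6, 0.4], [3.0, -1.3], [-1.4, 0.6], [-3.1, 0.4]]
key t [ 0.4607 -0.3477] yaw deg 18.18 resid mm [[2.8, 0.9], [1.6, 0.6], [-1.4, -1.3], [-3.0, -0.2]]
press [[0.5312, -0.0683, 0.067], [0.5947, 0.2341, 0.046], [0.4094, -0.3645, 0.037]]
latch direct [[0.59293916 0.23610067 0.046     ]] bar direct [[ 0.41107997 -0.36535966  0.037     ]]
frame ctr [ 0.51147792 -0.07850671  0.054     ]
sup t [ 0.5108 -0.0779] yaw deg 25.34 resid mm [[-0.0, 1.7], [1.4, -0.4], [-0.8, -1.6], [-0.5, 0.3]]
pan t [0.5892 0.2687] yaw deg 9.07 resid mm [[1.6, 0.4], [3.0, -1.3], [-1.4, 0.6], [-3.1, 0.4]]
key t [ 0.4607 -0.3477] yaw deg 18.18 resid mm [[2.8, 0.9], [1.6, 0.6], [-1.4, -1.3], [-3.0, -0.2]]
[353.90691585 176.51899412]
[307.68300912 280.98563844]
[403.46092427 121.46183963]
```

View pics/side_chk.png

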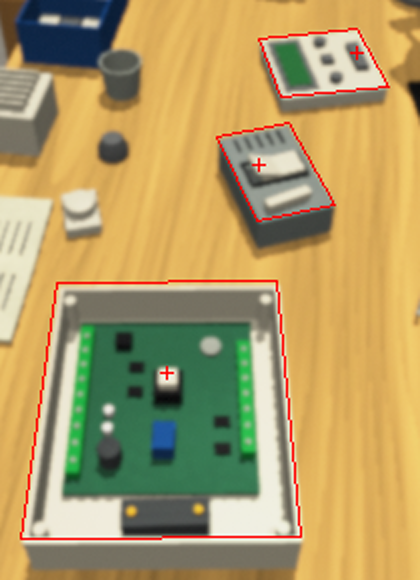

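```bash
python3 - <<'E' | tail -3
from fit import *
f=d["side"]["frame"]; x0,y0,s=325,150,9
c=cv2.resize(f[y0:y0+60,x0:x0+75],None,fx=s,fy=s,interpolation=cv2.INTER_CUBIC)
def dr(P,col,cl=True):
    u=(w2p(d["side"],P)-[x0,y0]+.5)*s-.5; cv2.polylines(c,[np.int32(u)],cl,col,1)
def L(x,y,z): return pt(Qs,ts,x,y,z)
dr([L(.0385,.022,.054),L(.0385,-.022,.054),L(-.0385,-.022,.054),L(-.0385,.022,.054)],(0,0,255))
dr([L(0,.018,.058),L(0,-.018,.058),L(.032,-.018,.072),L(.032,.018,.072)],(0,255,0))
dr([L(0,.018,.058),L(0,-.018,.058),L(-.034,-.018,.058),L(-.034,.018,.058)],(255,0,0))
cv2.imwrite("pics/rz.png",c)
E
```

```text
sup t [ 0.5108 -0.0779] yaw deg 25.34 resid mm [[-0.0, 1.7], [1.4, -0.4], [-0.8, -1.6], [-0.5, 0.3]]
pan t [0.5892 0.2687] yaw deg 9.07 resid mm [[1.6, 0.4], [3.0, -1.3], [-1.4, 0.6], [-3.1, 0.4]]
key t [ 0.4607 -0.3477] yaw deg 18.18 resid mm [[2.8, 0.9], [1.6, 0.6], [-1.4, -1.3], [-3.0, -0.2]]
```

View pics/rz.png

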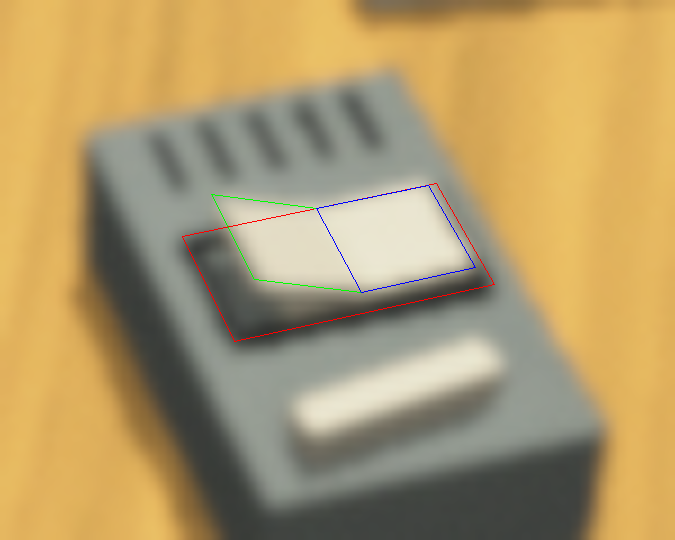

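```bash
cat >> h.py <<'E'
def need(tgt,yaw=None):
    s=r.get_state(); Rm=R.from_quat(s["eef_rot"]).as_matrix()
    e=Rm.T@(np.array(tgt)-s["tool_pos"])/.025
    print("t",round(float(s["clock"]),2),"pos",np.round(s["tool_pos"],4),"F",np.round(s["contact_force"],2),"open",round(float(s["opening"]),3))
    print(" need units",np.round(e,3))
    if yaw is not None:
        Rd=np.array([[np.cos(yaw),np.sin(yaw),0],[np.sin(yaw),-np.cos(yaw),0],[0,0,-1.]])
        print(" turn units",np.round((R.from_matrix(Rm.T@Rd)).as_rotvec()/(2*np.pi),4))
E
python3 - <<'E' | tail -8
from fit import *
for n,uv in (("top",(572,372)),("side",(438,78))):
    for z in (.05,.1,.15,.2): print(n,z,np.round(p2w(d[n],uv,z)[0],3))
need(rp+[0,0,.06],np.radians(25.3))
E
```

```text
top 0.2 [ 0.316 -0.536  0.2  ]
side 0.05 [ 0.299 -0.614  0.05 ]
side 0.1 [ 0.313 -0.523  0.1  ]
side 0.15 [ 0.326 -0.433  0.15 ]
side 0.2 [ 0.339 -0.342  0.2  ]
t 0.15 pos [ 0.2737 -0.5613  0.2381] F [-0.02  0.28  0.05] open 1.0
 need units [ 17.901 -13.205   4.46 ]
 turn units [-0.0002  0.      0.0019]
```

```bash
python3 - <<'E' | tail -8
from h import *
import pickle
d=pickle.load(open("d0.pkl","rb"))
f=d["side"]["frame"][40:170,380:520]; cv2.imwrite("pics/disc.png",cv2.resize(f,None,fx=4,fy=4,interpolation=cv2.INTER_CUBIC))
E
```

```text
(no output)
```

View pics/disc.png

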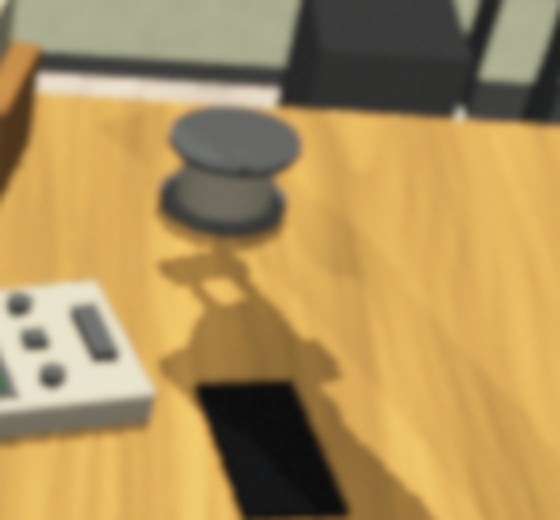

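>>> move_arm --turn '[[0, 0, 0], [0, 0, 0], [0, 0, 0], [0, 0, 0], [0, 0, 0], [0, 0, 0], [0, 0, 0], [0, 0, 0], [0, 0, 0], [0, 0, 0]]' --dp '[[0.4, -0.3, 0], [0.8, -0.6, 0], [0.9, -0.66, 0], [0.9, -0.66, 0], [0.9, -0.66, 0], [0.9, -0.66, 0], [0.9, -0.66, 0], [0.9, -0.66, 0], [0.9, -0.66, 0], [0.9, -0.66, 0]]' --jaw '[1, 1, 1, 1, 1, 1, 1, 1, 1, 1]' --newtons 20

```text
clock: 0.98
tool_pos: [0.3955, -0.3284, 0.2388]
eef_rot: [0.974, 0.225, 0.0, -0.0]
contact_force: [1.2, -0.5, 0.2]
opening: 0.268
```

```bash
python3 -c "
from fit import *
need(rp+[0,0,.06],np.radians(25.3))"|tail -3
```

```text
t 0.98 pos [ 0.3955 -0.3284  0.2388] F [ 1.19 -0.54  0.24] open 0.268
 need units [ 9.442 -6.965  4.477]
 turn units [-0.0001 -0.      0.002 ]
```

>>> move_arm --turn '[[0, 0, 0], [0, 0, 0], [0, 0, 0], [0, 0, 0], [0, 0, 0], [0, 0, 0], [0, 0, 0], [0, 0, 0], [0, 0, 0], [0, 0, 0]]' --dp '[[1, -0.75, 0.4], [1, -0.75, 0.4], [1, -0.75, 0.5], [1, -0.75, 0.5], [1, -0.75, 0.5], [1, -0.75, 0.5], [1, -0.7, 0.5], [1, -0.7, 0.5], [0.9, -0.7, 0.4], [0.5, -0.4, 0.3]]' --jaw '[1, 1, 1, 1, 1, 1, 1, 1, 1, 1]'

```text
clock: 1.82
tool_pos: [0.5306, -0.0651, 0.1254]
eef_rot: [0.974, 0.227, 0.001, -0.001]
contact_force: [-0.2, 0.3, 0.1]
opening: 0.001
```

```bash
python3 -c "
from fit import *
need(rp,np.radians(25.3))
for n in ('side','wrist'):
    w=r.snapshot(n); cv2.imwrite('pics/%s1.png'%n,w['frame'])
need(rp,np.radians(25.3))"|tail -6
```

```text
t 1.82 pos [ 0.5306 -0.0651  0.1254] F [-0.2   0.29  0.13] open 0.001
 need units [-0.038  0.129  2.336]
 turn units [-0.0004 -0.0003  0.0028]
t 1.92 pos [ 0.53   -0.0652  0.1252] F [-0.62 -0.86  0.23] open 0.006
 need units [-0.013  0.141  2.327]
 turn units [-0.0005 -0.0001  0.0031]
```

View pics/wrist1.png

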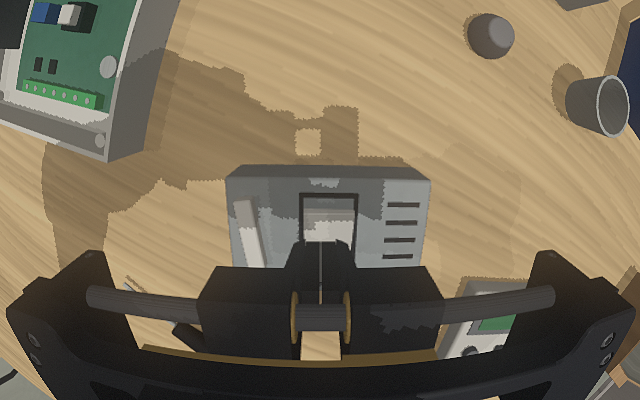

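View pics/side1.png

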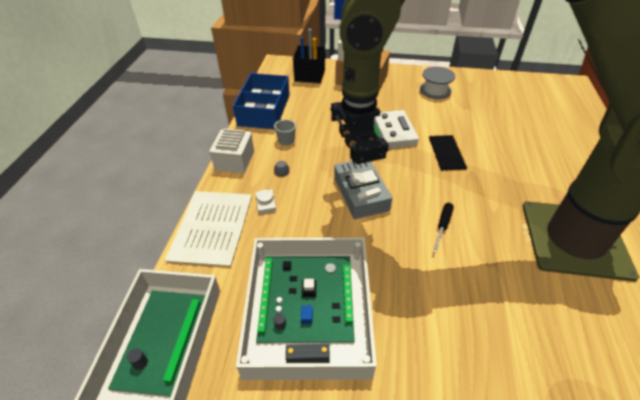

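>>> move_arm --turn '[[0, 0, 0], [0, 0, 0], [0, 0, 0], [0, 0, 0], [0, 0, 0], [0, 0, 0], [0, 0, 0], [0, 0, 0], [0, 0, 0], [0, 0, 0]]' --dp '[[0, 0.13, 0.4], [0, 0, 0.6], [0, 0, 0.6], [0, 0, 0.3], [0, 0, 0.15], [0, 0, 0.15], [0, 0, 0.15], [0, 0, 0.15], [0, 0, 0.1], [0, 0, 0]]' --jaw '[1, 1, 1, 1, 1, 1, 1, 1, 1, 1]'

```text
clock: 2.75
tool_pos: [0.5319, -0.0734, 0.0614]
eef_rot: [0.974, 0.225, 0.001, 0.0]
contact_force: [0.7, -0.3, 0.7]
opening: 0.008
```

```bash
python3 -c "
from fit import *
need(rp-[0,0,.008],np.radians(25.3))"|tail -3
```

```text
t 2.75 pos [ 0.5319 -0.0734  0.0614] F [ 0.71 -0.31  0.74] open 0.008
 need units [ 0.065 -0.196  0.094]
 turn units [ 0.0001 -0.0003  0.002 ]
```

>>> move_arm --turn '[[0, 0, 0], [0, 0, 0], [0, 0, 0], [0, 0, 0]]' --dp '[[0, 0, 0.1], [0, 0, 0.1], [0, 0, 0.1], [0, 0, 0]]' --jaw '[1, 1, 1, 1]'

```text
clock: 3.08
tool_pos: [0.5323, -0.0733, 0.0587]
eef_rot: [0.974, 0.225, 0.002, 0.001]
contact_force: [-4.6, 2.3, 47.0]
opening: 0.002
```

```bash
python3 -c "
from fit import *
need(rp-[0,0,.008],np.radians(25.3))
w=r.snapshot('side'); cv2.imwrite('pics/side2.png',cv2.resize(w['frame'][130:230,300:420],None,fx=5,fy=5,interpolation=cv2.INTER_CUBIC))"|tail -3
```

```text
t 3.08 pos [ 0.5323 -0.0733  0.0587] F [-4.58  2.31 46.99] open 0.002
 need units [ 0.048 -0.198 -0.013]
 turn units [ 0.0004 -0.0006  0.002 ]
```

View pics/side2.png

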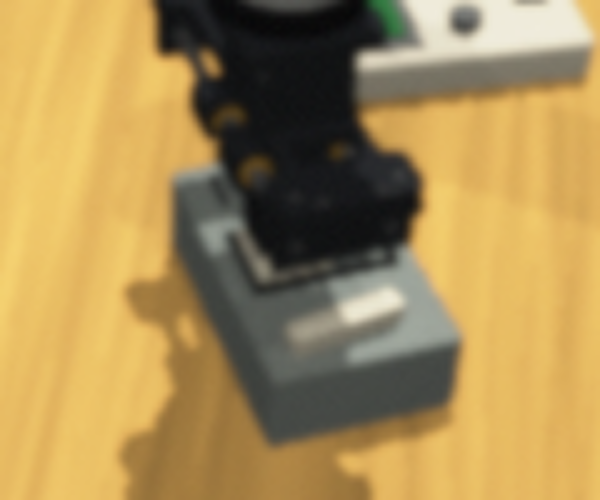

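>>> move_arm --turn '[[0, 0, 0], [0, 0, 0], [0, 0, 0], [0, 0, 0], [0, 0, 0], [0, 0, 0], [0, 0, 0]]' --dp '[[0, 0, -0.3], [0, 0, -0.6], [0, 0, -0.8], [0, 0, -0.8], [0, 0, -0.8], [0, 0, -0.7], [0, 0, 0]]' --jaw '[1, 1, 1, 1, 1, 1, 1]'

```text
clock: 3.72
tool_pos: [0.5316, -0.0739, 0.1562]
eef_rot: [0.974, 0.225, 0.001, 0.001]
contact_force: [0.5, 0.3, -0.2]
opening: 0.005
```

```bash
python3 -c "
from fit import *
need(lt+[0,0,.1],np.radians(9.1))
w=r.snapshot('side'); cv2.imwrite('pics/side3.png',cv2.resize(w['frame'][130:230,300:420],None,fx=5,fy=5,interpolation=cv2.INTER_CUBIC))
w=r.snapshot('wrist'); cv2.imwrite('pics/wrist3.png',w['frame'])"|tail -3
```

```text
t 3.72 pos [ 0.5316 -0.0739  0.1562] F [ 0.48  0.28 -0.23] open 0.005
 need units [ 7.667 -9.969  0.408]
 turn units [ 0.0003 -0.0004  0.0469]
```

View pics/side3.png

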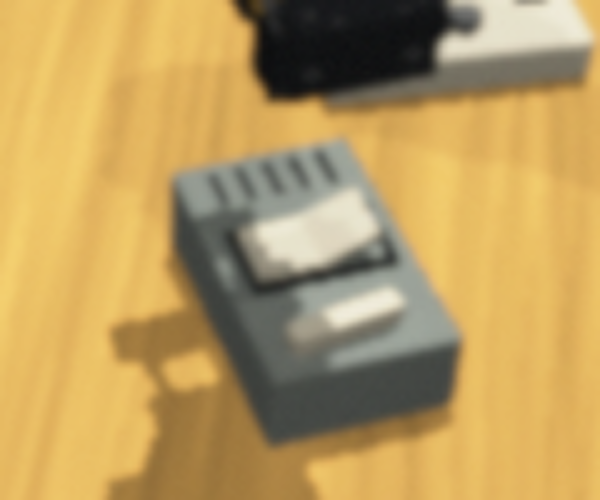

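View pics/wrist3.png

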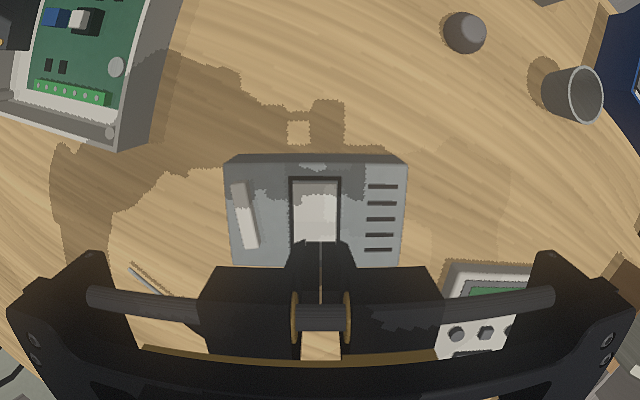

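>>> move_arm --turn '[[0, 0, 0], [0, 0, 0], [0, 0, 0], [0, 0, 0], [0, 0, 0], [0, 0, 0], [0, 0, 0], [0, 0, 0], [0, 0, 0], [0, 0, 0]]' --dp '[[0.5, -0.6, 0], [0.8, -1, 0], [0.8, -1, 0], [0.8, -1, 0], [0.8, -1, 0], [0.8, -1, 0], [0.8, -1, 0], [0.8, -1, 0], [0.8, -1, 0], [0.6, -0.8, 0]]' --jaw '[1, 1, 1, 1, 1, 1, 1, 1, 1, 1]'

```text
clock: 4.65
tool_pos: [0.5952, 0.2227, 0.1517]
eef_rot: [0.974, 0.226, -0.002, -0.0]
contact_force: [1.0, 0.0, -1.3]
opening: 0.01
```

>>> move_arm --turn '[[0, 0, 0.012], [0, 0, 0.012], [0, 0, 0.012], [0, 0, 0.011], [0, 0, 0], [0, 0, 0]]' --dp '[[0, 0, 0], [0, 0, 0], [0, 0, 0], [0, 0, 0], [0, 0, 0], [0, 0, 0]]' --jaw '[1, 1, 1, 1, 1, 1]'

```text
clock: 5.15
tool_pos: [0.5954, 0.2195, 0.1521]
eef_rot: [0.997, 0.08, -0.001, 0.001]
contact_force: [-0.7, 0.8, -0.5]
opening: 0.004
```

```bash
python3 -c "
from fit import *
need(lt+[0,0,.05],np.radians(9.1))"|tail -3
```

```text
t 5.15 pos [0.5954 0.2195 0.1521] F [-0.66  0.79 -0.49] open 0.004
 need units [ 0.075 -0.586  2.244]
 turn units [0.0002 0.0005 0.0003]
```

>>> move_arm --turn '[[0, 0, 0], [0, 0, 0], [0, 0, 0], [0, 0, 0], [0, 0, 0]]' --dp '[[0, -0.3, 0.3], [0, -0.3, 0.5], [0, 0, 0.5], [0, 0, 0.5], [0, 0, 0]]' --jaw '[1, 1, 1, 1, 1]'

```text
clock: 5.57
tool_pos: [0.5916, 0.2341, 0.1049]
eef_rot: [0.997, 0.08, -0.003, 0.001]
contact_force: [0.2, -0.9, -1.0]
opening: 0.004
```

```bash
python3 -c "
from fit import *
lt[:2]=.594,.235
need(lt,np.radians(9.1))
w=r.snapshot('side'); cv2.imwrite('pics/side4.png',cv2.resize(w['frame'][220:390,230:385],None,fx=4,fy=4,interpolation=cv2.INTER_CUBIC))
s=r.get_state()
w=r.snapshot('wrist'); 
f=w['frame'].copy()
Rm=R.from_quat(s['eef_rot']).as_matrix(); T=np.array(w['tool_from_camera'])
K=w['mtx']
for q in (lt,s['tool_pos']):
    t=Rm.T@(q-s['tool_pos']); c=T[:3,:3].T@(t-T[:3,3]); v=np.array([c[0],-c[1],-c[2]]); th=np.arctan2(np.hypot(v[0],v[1]),v[2]); u=K[:2,2]+K[0,0]*th*v[:2]/np.hypot(v[0],v[1]); print(u); cv2.drawMarker(f,tuple(np.int32(u)),(0,0,255),0,9,1)
cv2.imwrite('pics/wrist4.png',f)"|tail -4
```

```text
need units [ 0.115 -0.026  2.355]
 turn units [0.0003 0.001  0.0001]
[319.18453981 213.7709672 ]
[320.5836904  256.92452965]
```

View pics/side4.png

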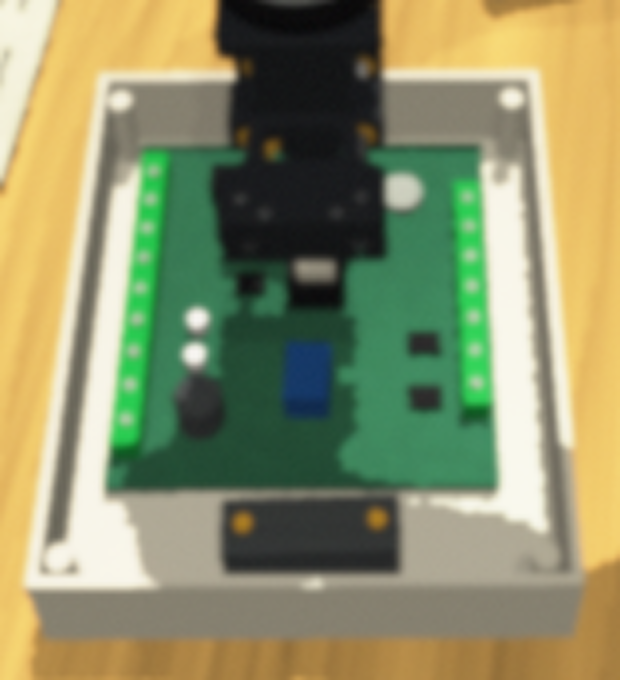

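View pics/wrist4.png

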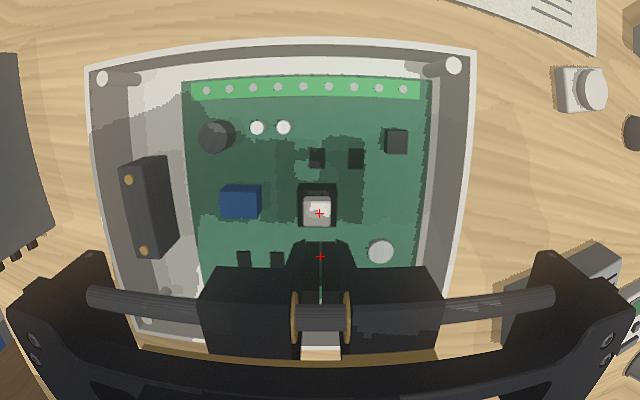

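>>> move_arm --turn '[[0, 0, 0], [0, 0, 0], [0, 0, 0], [0, 0, 0], [0, 0, 0], [0, 0, 0], [0, 0, 0], [0, 0, 0], [0, 0, 0], [0, 0, 0]]' --dp '[[0.1, -0.05, 0.3], [0, 0, 0.5], [0, 0, 0.6], [0, 0, 0.5], [0, 0, 0.3], [0, 0, 0.15], [0, 0, 0.15], [0, 0, 0.1], [0, 0, 0.05], [0, 0, 0]]' --jaw '[1, 1, 1, 1, 1, 1, 1, 1, 1, 1]'

```text
clock: 6.5
tool_pos: [0.5966, 0.2365, 0.0427]
eef_rot: [0.997, 0.079, 0.0, -0.0]
contact_force: [0.5, 0.1, -0.0]
opening: 0.008
```

```bash
python3 -c "
from fit import *
lt[:2]=.594,.235
need(lt-[0,0,.006],np.radians(9.1))"|tail -3
```

```text
t 6.5 pos [0.5966 0.2365 0.0427] F [ 0.5   0.07 -0.02] open 0.008
 need units [-0.11   0.041  0.107]
 turn units [-0.     -0.0001 -0.0001]
```

>>> move_arm --turn '[[0, 0, 0], [0, 0, 0], [0, 0, 0], [0, 0, 0]]' --dp '[[-0.05, 0, 0.05], [0, 0, 0.05], [0, 0, 0.05], [0, 0, 0]]' --jaw '[1, 1, 1, 1]'

```text
clock: 6.83
tool_pos: [0.5967, 0.2366, 0.0405]
eef_rot: [0.997, 0.079, 0.002, -0.0]
contact_force: [-0.7, -1.1, 10.3]
opening: 0.008
```

>>> move_arm --turn '[[0, 0, 0], [0, 0, 0], [0, 0, 0], [0, 0, 0]]' --dp '[[0, 0, 0.05], [0, 0, 0.05], [0, 0, 0], [0, 0, 0]]' --jaw '[1, 1, 1, 1]'

```text
clock: 7.17
tool_pos: [0.5967, 0.2366, 0.0403]
eef_rot: [0.997, 0.079, 0.002, -0.001]
contact_force: [-4.6, -1.6, 26.5]
opening: 0.005
```

>>> move_arm --turn '[[0, 0, 0], [0, 0, 0], [0, 0, 0], [0, 0, 0], [0, 0, 0], [0, 0, 0], [0, 0, 0]]' --dp '[[0, 0, -0.3], [0, 0, -0.7], [0, 0, -0.9], [0, 0, -0.9], [0, 0, -0.9], [0, 0, -0.9], [0, 0, -0.5]]' --jaw '[1, 1, 1, 1, 1, 1, 1]'

```text
clock: 7.75
tool_pos: [0.5959, 0.2366, 0.1662]
eef_rot: [0.997, 0.079, 0.001, -0.001]
contact_force: [-0.7, 0.2, 0.2]
opening: 0.008
```

```bash
python3 -c "
from fit import *
need(kb+[0,0,.13],np.radians(18.2))
w=r.snapshot('side'); cv2.imwrite('pics/side5.png',cv2.resize(w['frame'][240:340,260:360],None,fx=5,fy=5,interpolation=cv2.INTER_CUBIC))
w=r.snapshot('wrist'); cv2.imwrite('pics/wrist5.png',w['frame'])"|tail -3
```

```text
t 7.75 pos [0.5959 0.2366 0.1662] F [-0.72  0.22  0.18] open 0.008
 need units [-11.163  22.566  -0.083]
 turn units [-0.0001 -0.0005 -0.0253]
```

View pics/side5.png

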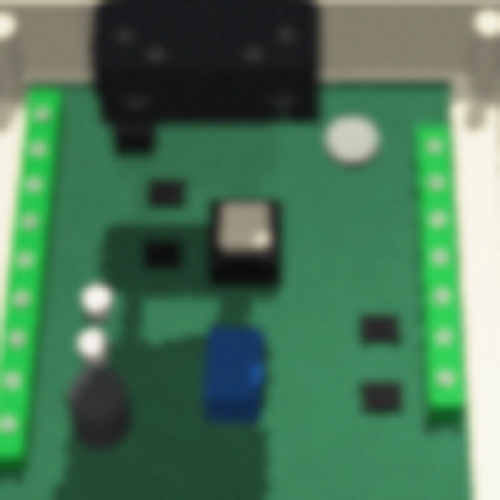

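View pics/wrist5.png

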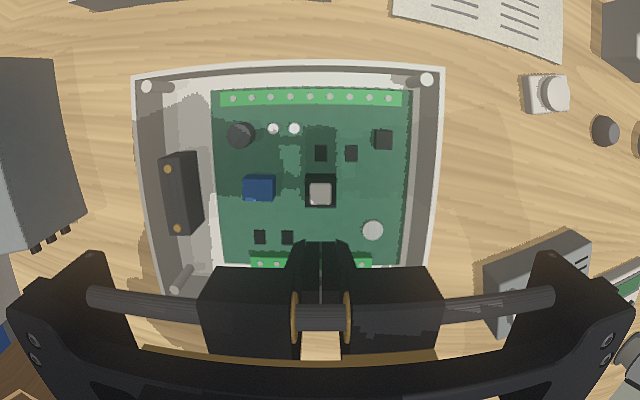

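>>> move_arm --turn '[[0, 0, 0], [0, 0, 0], [0, 0, 0], [0, 0, 0], [0, 0, 0], [0, 0, 0], [0, 0, 0], [0, 0, 0], [0, 0, 0], [0, 0, 0]]' --dp '[[-0.2, 0.5, 0], [-0.5, 1, 0], [-0.5, 1, 0], [-0.5, 1, 0], [-0.5, 1, 0], [-0.5, 1, 0], [-0.5, 1, 0], [-0.5, 1, 0], [-0.5, 1, 0], [-0.5, 1, 0]]' --jaw '[1, 1, 1, 1, 1, 1, 1, 1, 1, 1]'

```text
clock: 8.68
tool_pos: [0.514, -0.019, 0.1623]
eef_rot: [0.997, 0.079, -0.002, 0.0]
contact_force: [-0.1, -0.8, 0.1]
opening: 0.005
```

>>> move_arm --turn '[[0, 0, 0], [0, 0, 0], [0, 0, 0], [0, 0, 0], [0, 0, 0], [0, 0, 0], [0, 0, 0], [0, 0, 0], [0, 0, 0], [0, 0, 0]]' --dp '[[-0.5, 1, 0], [-0.5, 1, 0], [-0.5, 1, 0], [-0.5, 1, 0], [-0.5, 1, 0], [-0.5, 1, 0], [-0.5, 1, 0], [-0.5, 1, 0], [-0.5, 1, 0], [-0.5, 1, 0]]' --jaw '[1, 1, 1, 1, 1, 1, 1, 1, 1, 1]'

```text
clock: 9.52
tool_pos: [0.4298, -0.2845, 0.1622]
eef_rot: [0.997, 0.079, -0.002, -0.001]
contact_force: [0.1, 1.0, 0.3]
opening: 0.006
```

>>> move_arm --turn '[[0, 0, -0.008], [0, 0, -0.008], [0, 0, -0.008], [0, 0, 0], [0, 0, 0]]' --dp '[[-0.5, 1, 0], [-0.3, 0.8, 0], [0, 0.3, 0], [0, 0, 0], [0, 0, 0]]' --jaw '[1, 1, 1, 1, 1]'

```text
clock: 9.93
tool_pos: [0.4214, -0.338, 0.1625]
eef_rot: [0.988, 0.153, -0.001, -0.001]
contact_force: [-0.5, 0.7, -0.3]
opening: 0.003
```

```bash
python3 -c "
from fit import *
need(kb+[0,0,.06],np.radians(18.2))"|tail -3
```

```text
t 9.93 pos [ 0.4214 -0.338   0.1625] F [-0.49  0.68 -0.31] open 0.003
 need units [-0.775  0.871  2.618]
 turn units [-0.0004  0.0002 -0.0017]
```

>>> move_arm --turn '[[0, 0, 0], [0, 0, 0], [0, 0, 0], [0, 0, 0], [0, 0, 0], [0, 0, 0]]' --dp '[[-0.4, 0.4, 0.2], [-0.35, 0.45, 0.4], [0, 0, 0.6], [0, 0, 0.6], [0, 0, 0.3], [0, 0, 0]]' --jaw '[1, 1, 1, 1, 1, 1]'

```text
clock: 10.43
tool_pos: [0.4101, -0.3631, 0.1091]
eef_rot: [0.988, 0.154, -0.002, -0.002]
contact_force: [-0.4, -0.1, 0.4]
opening: 0.005
```

```bash
python3 -c "
from fit import *
kb[:2]=.410,-.365
need(kb,np.radians(18.2))
s=r.get_state()
w=r.snapshot('wrist'); 
f=w['frame'].copy()
Rm=R.from_quat(s['eef_rot']).as_matrix(); T=np.array(w['tool_from_camera'])
K=w['mtx']
for q in (kb,s['tool_pos']):
    t=Rm.T@(q-s['tool_pos']); c=T[:3,:3].T@(t-T[:3,3]); v=np.array([c[0],-c[1],-c[2]]); th=np.arctan2(np.hypot(v[0],v[1]),v[2]); u=K[:2,2]+K[0,0]*th*v[:2]/np.hypot(v[0],v[1]); print(u); cv2.drawMarker(f,tuple(np.int32(u)),(0,0,255),0,9,1)
cv2.imwrite('pics/wrist6.png',f)
w=r.snapshot('side'); cv2.imwrite('pics/side6.png',cv2.resize(w['frame'][80:180,340:460],None,fx=5,fy=5,interpolation=cv2.INTER_CUBIC))"|tail -5
```

```text
t 10.43 pos [ 0.4101 -0.3631  0.1091] F [-0.45 -0.05  0.42] open 0.005
 need units [-0.022  0.084  2.883]
 turn units [-0.0006  0.0004 -0.0013]
[323.15342236 211.27803052]
[320.51255498 256.99964111]
```

View pics/wrist6.png

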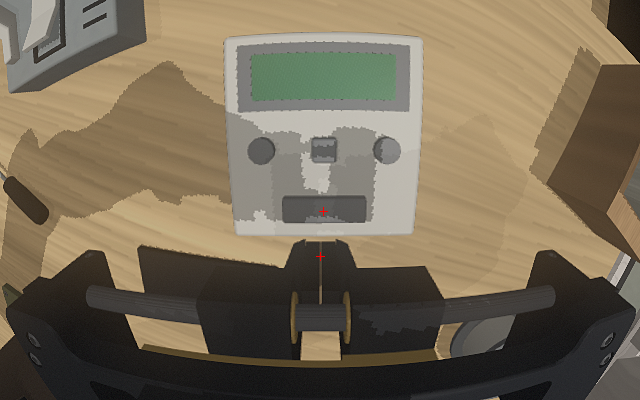

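View pics/side6.png

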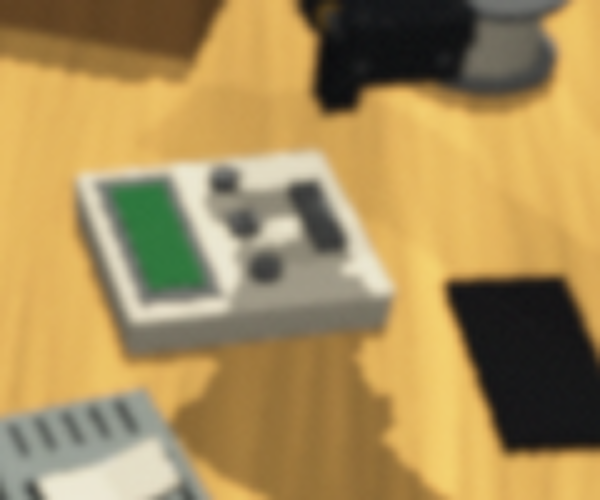

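>>> move_arm --turn '[[0, 0, 0], [0, 0, 0], [0, 0, 0], [0, 0, 0], [0, 0, 0], [0, 0, 0], [0, 0, 0], [0, 0, 0], [0, 0, 0], [0, 0, 0]]' --dp '[[0, 0.05, 0.3], [0, 0, 0.6], [0, 0, 0.6], [0, 0, 0.6], [0, 0, 0.4], [0, 0, 0.2], [0, 0, 0.15], [0, 0, 0.15], [0, 0, 0.05], [0, 0, 0]]' --jaw '[1, 1, 1, 1, 1, 1, 1, 1, 1, 1]'

```text
clock: 11.37
tool_pos: [0.4122, -0.3658, 0.0354]
eef_rot: [0.988, 0.154, 0.0, 0.0]
contact_force: [0.3, -0.0, 2.5]
opening: 0.003
```

```bash
python3 -c "
from fit import *
kb[:2]=.410,-.365
need(kb-[0,0,.005],np.radians(18.2))"|tail -3
```

```text
t 11.37 pos [ 0.4122 -0.3658  0.0354] F [ 0.29 -0.02  2.49] open 0.003
 need units [-0.074 -0.058  0.134]
 turn units [ 0.0001 -0.0001 -0.0013]
```

>>> move_arm --turn '[[0, 0, 0], [0, 0, 0], [0, 0, 0], [0, 0, 0], [0, 0, 0], [0, 0, 0]]' --dp '[[-0.05, 0, 0.05], [0, 0, 0.05], [0, 0, 0.05], [0, 0, 0.05], [0, 0, 0], [0, 0, 0]]' --jaw '[1, 1, 1, 1, 1, 1]'

```text
clock: 11.87
tool_pos: [0.4118, -0.3661, 0.0322]
eef_rot: [0.988, 0.154, 0.001, 0.001]
contact_force: [-0.3, 3.7, 20.2]
opening: 0.01
```

>>> move_arm --turn '[[0, 0, 0], [0, 0, 0], [0, 0, 0], [0, 0, 0], [0, 0, 0], [0, 0, 0], [0, 0, 0], [0, 0, 0], [0, 0, 0], [0, 0, 0]]' --dp '[[0, 0, 0], [0, 0, 0], [0, 0, -0.3], [0, 0, -0.6], [0, 0, -0.9], [0, 0, -0.9], [0, 0, -0.9], [0, 0, -0.9], [0, 0, -0.5], [0, 0, 0]]' --jaw '[1, 1, 1, 1, 1, 1, 1, 1, 1, 1]'

```text
clock: 12.7
tool_pos: [0.4116, -0.3674, 0.1575]
eef_rot: [0.988, 0.154, 0.001, 0.002]
contact_force: [-0.0, 0.1, 0.1]
opening: 0.011
```

```bash
python3 -c "
from fit import *
kb[:2]=.410,-.365
need(kb,np.radians(18.2))
for n in ('wrist','side','top'):
    w=r.snapshot(n); cv2.imwrite('pics/%s7.png'%n,w['frame'])
    a=w['frame']
    if n=='side': cv2.imwrite('pics/side7z.png',cv2.resize(a[95:385,225:435],None,fx=2,fy=2,interpolation=cv2.INTER_CUBIC))
"|tail -3
```

```text
t 12.7 pos [ 0.4116 -0.3674  0.1575] F [-0.02  0.15  0.14] open 0.011
 need units [-0.042 -0.13   4.819]
 turn units [ 0.0007 -0.0004 -0.0015]
```

View pics/wrist7.png

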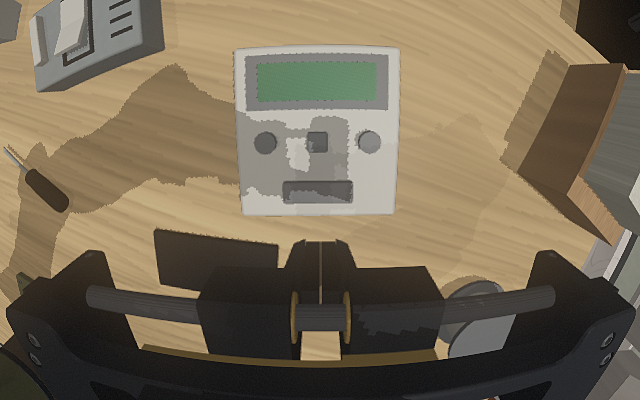

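View pics/side7z.png

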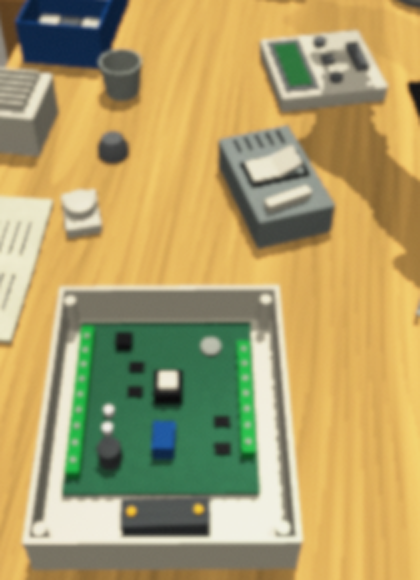

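View pics/top7.png

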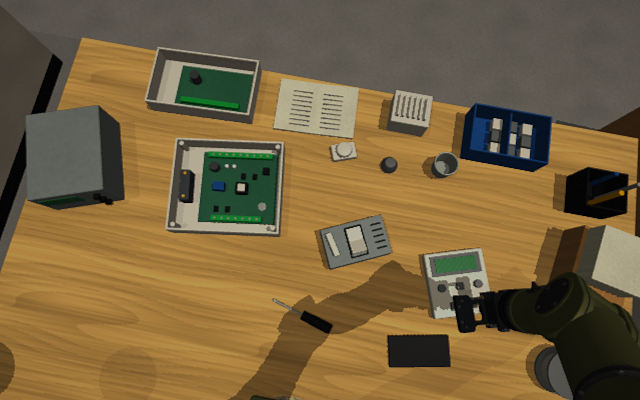

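Wrist view: the bar key at (318,191) is back up. Side view: the rocker at (272,165) is tipped over and the latch cap at (168,380) is down. Nothing loose has moved, and the tool is clear with about 0 N. I'm handing in.

```bash
python3 -c "
from plant import r
print(r.finish_job())"
```

```text
the job is handed in; nothing more can be done
None
```

I pressed all three controls in order with the closed fingertips and handed the job in at about 12.8 s of the 58 s. No verdict was reported, so what follows is what my own checks showed.

| Control | How it ended the press | Check after lifting off |
|---|---|---|
| Rocker | Stopped at 58.7 mm (expected 59 mm) with 47 N | Side and wrist pictures show it tipped over |
| Latching switch | Stopped at 40.3 mm (expected 40 mm) with 26 N | Pictures show the cap staying down |
| Bar key | Stopped at 32.2 mm (expected 32 mm) with 20 N | Pictures show it back up, other three keys untouched |

- **Loose things:** by eye, every loose thing is where it started in the last pictures; I did not measure the distances.
- **Arm:** it was clear of everything, with about 0 N on the tool and the TCP 157 mm above the table.
- **Rocker force:** the 47 N was harder than the 3 N it needs. It acted through the fingertips and was under the 120 N wrist limit.
- **Fingertip position:** the arm settled a few mm off the commanded position sideways, about 5 mm at the rocker. Each press still landed on its target.

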